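Set a square tube under the ratchet hold-down

TASK

Set the square tube up in the hold-down stand for tacking. Raise the stand's head on its ratchet, tooth by tooth (the black knob is its handle), until it hangs there by itself with the copper shoe clear above the height of the tube; then slide the tube in under the shoe, straight and centred, with its end up against the steel stop. Finally press the red lever until the head has sunk and the shoe rests on the tube, and leave the other things on the table where they are.

Things in the scene. Friction and masses are not known exactly. Their poses are not given: they have to be found in the camera images.
- stand: Blue hold-down stand bolted down, 104 mm wide, 245 mm high with its head down. Origin: on the table, at the foot of the middle of its stop, a bright steel bar 90 mm wide, 40 mm high, whose face the work is pushed against. x: level, from the tube's side into the stop (the way the tube is pushed); y: to the left seen that way; z up. Its foot and back plate lie 0 to 112 mm behind the stop face.
- knob_mid (a point): Middle of the round black knob on top of the head, 40 mm across, 27 mm high (this point 13 mm above its underside), on a neck 20 mm across and 18 mm high that stands on the head's arm, 26 mm wide. It lies 15 mm behind the stop face, at the stand's mid width, 231 mm above the table with the head down; it rises with the head.
- shoe_face (a point): Centre of the underside of the copper shoe, 36 mm (stand x) by 48 mm (y), 18 mm thick, 26 mm before the stop face, 20 mm above the table when joint head is 0; it rises with it. It hangs on a 20 mm square upright leg from the head's arm (arm top 200 mm above the table with the head down).
- head (a joint): How far the head (toothed rail, arm, shoe, knob) is raised, m, 0 to 0.090. It slides straight up; a sprung pawl holds it from sinking at each tooth, every 0.012 (to 1 mm lower): lifted between teeth and let go, it drops to the one below. It weighs 0.8 kg; lifting takes 8 to 16 N. It starts at 0 or on the first or second tooth; with the shoe on the tube it reads about 0.040.
- pawl (a joint): Angle of the pawl's red release lever, rad: 0 up (a light spring keeps the pawl in the teeth) to 0.35 down. Pressed down past about 0.17 it turns the pawl out of the teeth, and the head sinks by its own weight at about 0.2 m/s while the lever is held; let go, it springs up and the pawl catches the next tooth below. Hinge along the stand's x, 78 mm from the pad towards the stand.
- lever_pad (a point): Middle of the top of the red pad at the end of the release lever, 34 mm square, 9 mm thick, on the stand's right (-y): in line with the stop face (stand x = 0), 100 mm from mid width, about 104 mm above the table when up. Press it straight down: 14 mm frees the head, 26 mm is the end of travel; 2 to 5 N.
- tube_mid (a point): Centre of a dark steel square tube, open ends, 120 mm long (x axis), 60 mm wide and high, walls 4 mm, 0.7 kg, loose on the table before the stand, roughly along the stand's x. The point is 30 mm above the table; fully home it is 60 mm before the stop face. Grasp its sides or push its near end; hands fit only over the 60 mm farthest from the stop (the head's leg is over the rest).
- blank_mid (a point): Bystander: middle of a loose grey steel blank, 60 x 88 x 14 mm, lying left of the stand. Leave it alone.
- mandrel_mid (a point): Bystander: a loose grey steel plug standing on the table left of the stand, 38 mm across, 69 mm high with its T handle; this point is on its axis 25 mm up. Leave it alone.
Things that resemble listed ones, but are neither listed nor needed, are in the scene too. Of the things that look like the part that bears tube_mid, the larger one is meant.

How it is judged:
By the outcome, as a careful person would: the job done as asked, in the order asked, and still so for the second after the job is handed in, with the robot touching nothing.
It also fails if it takes over 54 s, if anything falls off the work surface, if the arm or the gripper's body presses on something with over 40 N, if the wrist force passes 120 N, or if a joint passes its speed limit or range.

ROBOT

A 6-joint arm with a two-finger parallel gripper is mounted at the origin on the work surface; the furniture and walls round the work are solid. World frame = base frame: x ahead of the robot, y to its left, z up, the work surface at z = 0. Lengths are in m, angles in degrees, forces in N, time in s.
With the tool pointing down it reaches from about 0.25 to 0.8 m from the base axis. Payload 3.9 kg.
Tool frame: the origin (TCP) lies at the centre of the arm's flange, where the gripper is bolted on; the fingertips stand manip.tips_ahead ahead of it and the grasp point (between the pads) lies 155 mm ahead of it (manip.tips_ahead is the distance from the TCP to the fingertips, in m); z points along the fingers, y is the line along which they close (so a half turn about z gives the same grasp; the last joint's range is limited). The gripper opens to 85 mm and grips with 20 to 120 N. Pads are 22 mm wide; open, the fingers measure 114 mm over their backs; the gripper's body (76 mm by 85 mm) begins 54 mm behind the grasp point. The pads swing forward as they close: fully open they stand 13 mm farther back than shut.
Start: joints at [-75, 14.897, -7.913, 67.191, 0, 90], TCP at [0.136, -0.507, 0.405] pointing down, gripper open.
Joint ranges: [-159.42, 159.42], [-47.68, 98.78], [-73.54, 78.23], [-108.79, 121.32], [-90, 84.71], [-180, 180]. Speed limits (degrees/s): [147.25, 147.25, 180, 180, 180, 180].

INTERFACE

Orientations are given as a 3x3 rotation matrix whose columns are the frame's x, y, z axes.
In Python, from plant import status, capture, camera_info, job, silhouettes, manip gives the robot as it stands.
- The arm moves only by the shell command python3 -m jog 'ROWS' [OPENING]. ROWS is JSON, a list of rows, each a list of 6 numbers: the shift along the world's x, y, z normalised to -1 to 1, where 1 is 25 mm, then the turn, a rotation vector about the world's x, y, z normalised to -1 to 1, where 1 is 0.12 rad. A call has 1 to 5 rows; each row shifts and turns the commanded pose from where the row before left it; what a row does not reach is not made up. A row lasts 1/10 s, in which the tool goes at most 50 mm and 8.59 degrees, less where a joint would pass 70% of its speed; a pose out of reach is approached as far as the arm can. A call with a number of a shift or a turn outside -1 to 1 is refused whole. A call with a gripper value outside its range is refused whole. OPENING is the closure, from -1 (fully open) to 1 (shut), set as the call begins (- or left out, the last holds). The fingers move at their own pace and stop on an object; the grip force is fixed at half the most. Time passes only in rows, so rows that do not move let the fingers close. It gives the time, the measured TCP pose, the force, the opening and the grip force at its end, in the units of the state.
- status.sense(): the state, without advancing time (a new reading comes with each control period).
- capture(name): name is "scene" or "top"; returns (picture, depth): 400x640x3 uint8, red, green, blue; 400x640 float32, m along the optical axis (not along the pixel's ray), 0 where there is no reading.
- camera_info(name): a dict with "intrinsics" (3x3 intrinsics, pixels), "xyz" and "attitude" of the camera in the world. Camera axes: x right, y down, z forward; pixel columns grow to the right and rows downward; lengths in m; the calibration is good to about 2 mm. A picture is of the moment at which its call begins. camera_info takes no time and is no camera call.
- job.close_job(): hands the job in; it is judged then, once.
Trained networks look in the newest picture that a camera, given by its name, has taken for a name from the list of things; names that differ only in an ending like _2 or _b are one class to them, and where a whole thing is asked for, a point or a joint stands for the part that bears it (a point fixed in the world has none). Each returns a list of dicts, best first, with "p" (0 to 1); they miss things now and then, are a little off and sometimes report something else, mostly with a low value. They report only what shows in the picture. A call takes as long as a camera call. They do not tell look-alikes from the thing itself.
- silhouettes(name, camera): "pixels" (400x640 bool, what is visible of it) and "extent" ([left, top, width, height] in pixels, round what is visible of it).
The state is a dict: "t": time; "q": joint angles; "qd": joint speeds; "joint_torque": joint torques, N m; "tool_pos": TCP position; "eef_rot": TCP orientation; "wrist_force": force on the tool from outside, world axes, zero at the start; "ft_torque": the same for the moment, N m; "finger_gap": opening from 0.0 (shut) to 1.0 (fully open); "gripper_force": force on a finger pad.
Only numpy, scipy, OpenCV 4.12 (cv2) and the standard library are available. Lean on these libraries where they do the work, as an engineer would, in place of code of your own. Each camera call takes 0.05 s, during which the arm holds its last target. There are 200 camera calls.

## Working session

There is one attempt and no reset: what is moved stays moved. The work goes in short steps, Python scripts to look and compute and a shell command to move; the robot and the scene stay as the last step left them, time stands still between calls to the robot, and variables do not carry over. Pictures are saved under pics/ and viewed, at most 10 in all, crops included, and the job is handed in when it is done.

```bash
mkdir -p pics; ls
python3 - <<'E'
from plant import *
import cv2,numpy as np
s=status.sense();print(s['t'],s['tool_pos'],s['eef_rot'],s['finger_gap'],manip.tips_ahead)
for n in('scene','top'):
    p,d=capture(n);cv2.imwrite(f'pics/{n}0.png',p[:,:,::-1]);i=camera_info(n);print(n,i)
    np.savez(f'{n}0.npz',p=p,d=d)
    for o in('stand','knob_mid','lever_pad','tube_mid','blank_mid','mandrel_mid','shoe_face'):
        for r in silhouettes(o,n)[:4]:print(o,round(r['p'],2),r['extent'])
E
```

```text
pics
0.0 [ 0.13577501 -0.50674758  0.40384467] [[ 9.65927957e-01  2.58810549e-01 -5.30610187e-04]
 [ 2.58811093e-01 -9.65925947e-01  1.97043533e-03]
 [-2.56069785e-06 -2.04062638e-03 -9.99997918e-01]] 1.0016650174552095 0.1734
scene {'intrinsics': array([[446.73594863,   0.        , 316.69434943],
       [  0.        , 446.73594863, 202.58995759],
       [  0.        ,   0.        ,   1.        ]]), 'xyz': array([0.06268406, 0.56816176, 1.00664753]), 'attitude': array([[-0.87854075, -0.3359359 ,  0.33957801],
       [-0.47752768,  0.6348775 , -0.60736964],
       [-0.01155317, -0.69575688, -0.71818444]])}
stand 0.97 [288.1, 133.5, 49.7, 78.1]
knob_mid 0.81 [302.8, 138.5, 35.8, 58.5]
tube_mid 0.93 [394.1, 185.7, 34.8, 22.6]
tube_mid 0.72 [339.9, 180.7, 38.1, 23.0]
blank_mid 0.89 [196.8, 270.8, 40.4, 37.1]
mandrel_mid 0.5 [234.5, 235.6, 19.5, 20.8]
shoe_face 0.74 [305.3, 132.2, 35.9, 66.7]
shoe_face 0.33 [340.3, 178.6, 38.6, 25.0]
top {'intrinsics': array([[428.51908279,   0.        , 317.03702654],
       [  0.        , 428.51908279, 198.22368373],
       [  0.        ,   0.        ,   1.        ]]), 'xyz': array([ 0.2639496 , -0.07530266,  1.26930933]), 'attitude': array([[-0.37688239, -0.90603301,  0.19251976],
       [-0.92624607,  0.36746089, -0.083909  ],
       [ 0.00528084, -0.20994449, -0.97769905]])}
stand 0.64 [311.8, 139.8, 68.6, 54.3]
stand 0.57 [195.7, 190.1, 32.0, 23.7]
knob_mid 0.96 [335.5, 147.1, 38.9, 47.0]
lever_pad 0.46 [363.3, 140.4, 15.1, 15.4]
tube_mid 0.76 [405.5, 229.2, 34.1, 25.9]
tube_mid 0.74 [359.9, 182.4, 45.3, 41.6]
tube_mid 0.51 [337.5, 147.2, 35.3, 46.1]
tube_mid 0.38 [359.7, 140.7, 17.0, 14.2]
blank_mid 0.86 [197.2, 192.5, 31.5, 22.8]
blank_mid 0.65 [339.5, 146.7, 34.8, 49.2]
mandrel_mid 0.74 [242.1, 176.6, 15.9, 13.8]
shoe_face 0.6 [337.5, 147.0, 31.9, 46.9]
shoe_face 0.29 [238.0, 174.1, 17.0, 17.9]
```

View pics/scene0.png

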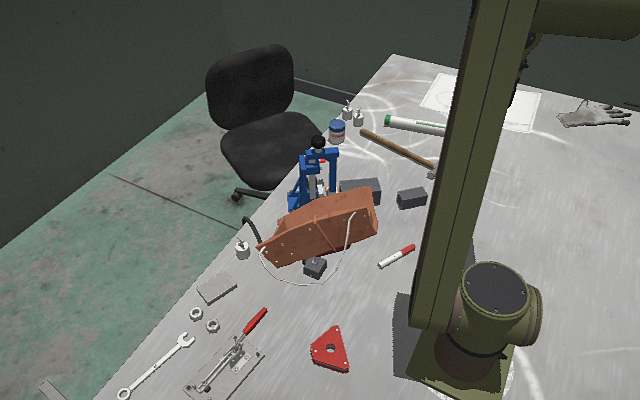

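View pics/top0.png

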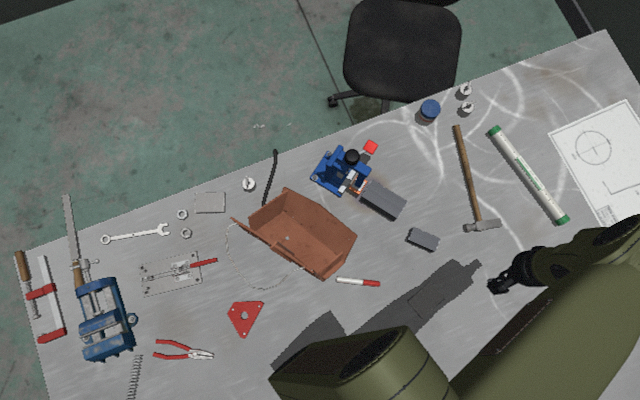

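The top view shows the stand at about (345,172), its black knob at (351,157) and the red pad at (370,147). There are two tube-like things: A at (382,201), larger and lying before the stand, and B at (422,239), smaller. A fits the description. I'll enlarge that area and measure it.

```bash
cat > h.py <<'E'
import numpy as np,cv2
from plant import *
def cloud(n,d):
    i=camera_info(n);K=i['intrinsics'];v,u=np.mgrid[:400,:640]
    c=np.stack([(u-K[0,2])/K[0,0]*d,(v-K[1,2])/K[1,1]*d,d],-1)
    return c@np.array(i['attitude']).T+i['xyz']
def load(n,k=0):
    z=np.load(f'{n}{k}.npz');return z['p'],z['d'],cloud(n,z['d'])
E
python3 - <<'E'
from h import *
p,d,c=load('top')
cv2.imwrite('pics/crop1.png',cv2.resize(p[125:265,295:455,::-1],None,fx=5,fy=4.2857*1.0,interpolation=cv2.INTER_CUBIC)[:600])
def rect(x0,y0,x1,y1,z0,z1):
    m=np.zeros(d.shape,bool);m[y0:y1,x0:x1]=1;m&=(d>0)&(c[...,2]>z0)&(c[...,2]<z1)
    P=c[m]; (ce,s,a)=cv2.minAreaRect(P[:,:2].astype(np.float32)*1000);return m.sum(),np.round(ce),np.round(s),a,P[:,2].mean().round(4),np.round(cv2.boxPoints((ce,s,a))).tolist()
print('A',rect(355,180,412,226,.05,.07));print('B',rect(400,222,445,258,.02,.06))
print('table z',np.median(c[230:240,400:402,2]), c[210,430])
m=(p.max(-1)<60);m[:145]=0;m[170:]=0;m[:,:338]=0;m[:,365:]=0;m&=(c[...,2]>.2)
print('knob top',c[m].mean(0),c[m][:,2].max(),m.sum(),rect(338,145,365,170,.235,.4))
r=(p[...,0]>150)&(p[...,1]<90)&(p[...,2]<90);r[:138]=0;r[156:]=0;r[:,:360]=0;r[:,381:]=0
r&=c[...,2]>.05
P=c[r];print('pad',np.median(P,0),len(P),cv2.minAreaRect(P[:,:2].astype(np.float32)*1000))
for v,u in((157,351),(147,370),(200,382),(225,300),(200,280),(262,325),(190,285),(155,275),(162,332)):print(u,v,c[v,u].round(3))
E
```

```text
A (np.int64(936), array([ 444., -347.]), array([162.,  61.]), 34.61391830444336, np.float64(0.0596), [[360.0, -368.0], [395.0, -419.0], [528.0, -327.0], [493.0, -276.0]])
B (np.int64(454), array([ 279., -422.]), array([84., 43.]), 43.391971588134766, np.float64(0.0405), [[234.0, -435.0], [263.0, -466.0], [324.0, -409.0], [295.0, -378.0]])
table z 0.001220146003571454 [ 0.35234774 -0.48703533 -0.00231828]
knob top [ 0.52803268 -0.27887545  0.25259503] 1.2693093293528803 204 (np.int64(210), array([ 530., -283.]), array([38., 37.]), 26.328763961791992, np.float64(0.2537), [[505.0, -275.0], [521.0, -308.0], [555.0, -291.0], [539.0, -258.0]])
pad [ 0.57679864 -0.37309668  0.10397701] 122 ((576.8613891601562, -373.35601806640625), (31.449071884155273, 31.647157669067383), 37.89500045776367)
351 157 [ 0.529 -0.28   0.255]
370 147 [ 0.576 -0.373  0.102]
382 200 [ 0.426 -0.35   0.065]
300 225 [ 0.445 -0.104  0.077]
280 200 [ 0.529 -0.078  0.098]
325 262 [ 0.32  -0.127  0.156]
285 190 [ 0.554 -0.102  0.082]
275 155 [ 0.685 -0.115  0.014]
332 162 [ 0.555 -0.243  0.179]
```

View pics/crop1.png

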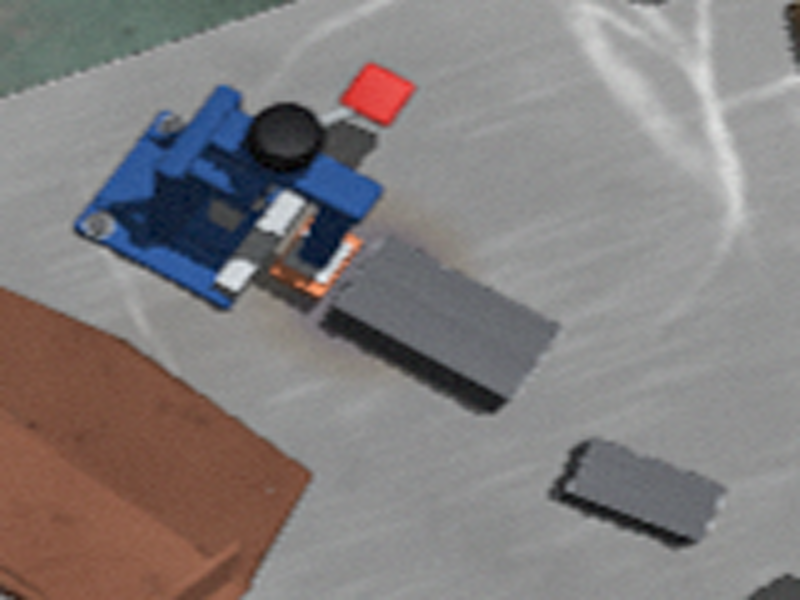

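A at crop (440,320), top pixel (382,200), has a 61 mm wide top at z 0.060. B at top pixel (422,239) is only about 43 mm wide at z 0.040. A is therefore the tube. From the knob and pad, the stand origin is about (0.518, -0.291) with yaw about 35.8°, and the knob-to-pad distance is 102 mm against 101 expected. The head is on tooth 1. Next I move above the knob.

```bash
python3 -m jog '[[0.9,0.5,0.7,0,0,0.75],[1,0.57,0.7,0,0,0.75],[1,0.57,0.7,0,0,0.75],[1,0.57,0.7,0,0,0.75],[1,0.57,0.2,0,0,0]]' -1
python3 -m jog '[[1,0.57,0,0,0,0],[1,0.57,0,0,0,0],[1,0.57,0,0,0,0],[1,0.57,0,0,0,0],[1,0.57,0,0,0,0]]'
python3 -m jog '[[1,0.57,0,0,0,0],[1,0.57,0,0,0,0],[1,0.57,0,0,0,0],[1,0.57,0,0,0,0],[0.9,0.57,0,0,0,0]]'
python3 -m jog '[[0,0,0,0,0,0],[0,0,0,0,0,0]]'
python3 -c "
from plant import *
s=status.sense();print(s['q'],s['eef_rot'])"
```

```text
t: 1.3
tool_pos: [0.2594, -0.4373, 0.4818]
eef_rot: [[0.812, 0.584, 0.002], [0.584, -0.812, -0.003], [-0.0, 0.004, -1.0]]
wrist_force: [0.4, -0.4, -0.8]
finger_gap: 0.998
gripper_force: 0.0
t: 1.8
tool_pos: [0.3843, -0.3656, 0.4798]
eef_rot: [[0.813, 0.583, 0.0], [0.583, -0.813, -0.0], [-0.0, 0.0, -1.0]]
wrist_force: [0.2, -0.6, -0.1]
finger_gap: 1.002
gripper_force: 0.0
t: 2.3
tool_pos: [0.507, -0.2944, 0.4796]
eef_rot: [[0.813, 0.583, 0.0], [0.583, -0.813, -0.0], [0.0, 0.0, -1.0]]
wrist_force: [-0.2, -0.2, -0.4]
finger_gap: 1.001
gripper_force: 0.0
t: 2.5
tool_pos: [0.5062, -0.2948, 0.4794]
eef_rot: [[0.812, 0.583, -0.001], [0.583, -0.812, -0.0], [-0.001, -0.0, -1.0]]
wrist_force: [-0.4, -0.1, -0.1]
finger_gap: 0.996
gripper_force: 0.0
[-3.02102145e+01  2.01436541e+01  1.07227897e+01  8.06181133e+01
 -2.63731478e-02  1.14096002e+02] [[ 8.12146460e-01  5.83453045e-01 -8.19505935e-04]
 [ 5.83453204e-01 -8.12146758e-01 -5.54790314e-05]
 [-6.97928498e-04 -4.33086264e-04 -9.99999663e-01]]
```

```bash
python3 -m jog '[[0.95,0.5,0,0,0,0],[0,0,-1,0,0,0],[0,0,-1,0,0,0],[0,0,-1,0,0,0],[0,0,-0.35,0,0,0]]'
python3 -m jog '[[0,0,0,0,0,0],[0,0,0,0,0,0]]'
python3 - <<'E'
from h import *
for n in('top','scene'):
    p,d=capture(n);np.savez(n+'1.npz',p=p,d=d)
    x,y=(300,110) if n=='top' else (270,110)
    cv2.imwrite(f'pics/{n}1.png',cv2.resize(p[y:y+110,x:x+140,::-1],None,fx=5,fy=5,interpolation=cv2.INTER_CUBIC))
E
```

```text
t: 3.0
tool_pos: [0.5279, -0.2829, 0.3935]
eef_rot: [[0.814, 0.581, -0.004], [0.581, -0.814, 0.002], [-0.002, -0.004, -1.0]]
wrist_force: [-0.1, -0.6, -0.9]
finger_gap: 1.005
gripper_force: 0.0
t: 3.2
tool_pos: [0.5294, -0.2831, 0.3971]
eef_rot: [[0.813, 0.582, 0.001], [0.582, -0.813, -0.001], [0.001, 0.001, -1.0]]
wrist_force: [0.2, 0.2, 0.2]
finger_gap: 1.0
gripper_force: 0.0
```

View pics/scene1.png

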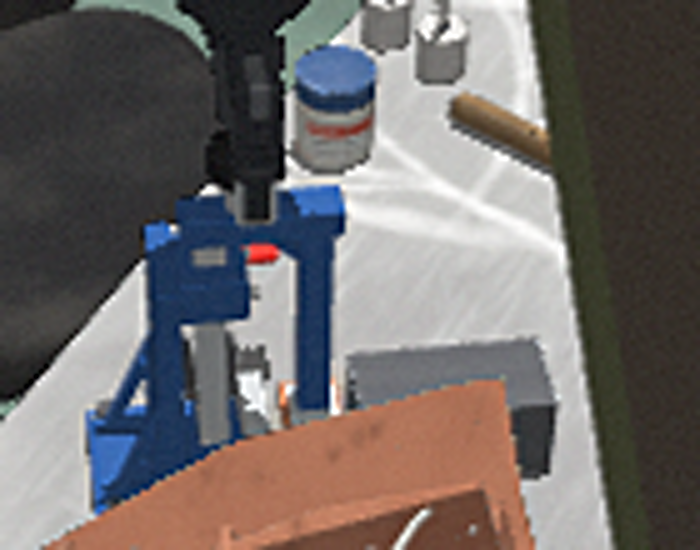

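The scene crop shows a finger beside the knob at crop (260,180), with the jaws straddling it above the blue arm. I'll close and test the lift.

```bash
python3 -m jog '[[0,0,-0.12,0,0,0],[0,0,0,0,0,0],[0,0,0,0,0,0],[0,0,0,0,0,0],[0,0,0,0,0,0]]' 1
python3 -m jog '[[0,0,0,0,0,0],[0,0,0,0,0,0],[0,0,0,0,0,0]]'
python3 -m jog '[[0,0,0.1,0,0,0],[0,0,0.2,0,0,0],[0,0,0.2,0,0,0],[0,0,0,0,0,0],[0,0,0,0,0,0]]'
```

```text
t: 3.8
tool_pos: [0.53, -0.2831, 0.3937]
eef_rot: [[0.813, 0.582, 0.002], [0.582, -0.813, -0.002], [0.0, 0.003, -1.0]]
wrist_force: [1.1, -1.5, 2.0]
finger_gap: 0.44
gripper_force: 59.9
t: 4.1
tool_pos: [0.53, -0.2831, 0.3937]
eef_rot: [[0.813, 0.582, 0.002], [0.582, -0.813, -0.002], [0.0, 0.002, -1.0]]
wrist_force: [1.5, -3.6, 4.1]
finger_gap: 0.443
gripper_force: 60.0
t: 4.6
tool_pos: [0.5305, -0.2833, 0.4026]
eef_rot: [[0.813, 0.582, -0.002], [0.582, -0.813, -0.0], [-0.001, -0.001, -1.0]]
wrist_force: [5.8, -6.7, -11.2]
finger_gap: 0.444
gripper_force: 63.0
```

```bash
python3 -m jog '[[0,0,0.4,0,0,0],[0,0,0.4,0,0,0],[0,0,0,0,0,0],[0,0,0.4,0,0,0],[0,0,0,0,0,0]]'
python3 -m jog '[[0,0,0.4,0,0,0],[0,0,0,0,0,0],[0,0,0.3,0,0,0],[0,0,0,0,0,0],[0,0,0,0,0,0]]'
```

```text
t: 5.1
tool_pos: [0.5305, -0.2833, 0.4329]
eef_rot: [[0.813, 0.582, -0.002], [0.582, -0.813, 0.0], [-0.001, -0.001, -1.0]]
wrist_force: [5.4, -5.6, -8.9]
finger_gap: 0.438
gripper_force: 70.2
t: 5.6
tool_pos: [0.5305, -0.2833, 0.45]
eef_rot: [[0.813, 0.582, -0.002], [0.582, -0.813, 0.0], [-0.002, -0.001, -1.0]]
wrist_force: [5.5, -5.3, -9.7]
finger_gap: 0.436
gripper_force: 70.3
```

```bash
python3 -m jog '[[0,0,-0.1,0,0,0],[0,0,-0.1,0,0,0],[0,0,0,0,0,0]]'
python3 -m jog '[[0,0,0,0,0,0],[0,0,0,0,0,0],[0,0,0,0,0,0],[0,0,0,0,0,0],[0,0,0,0,0,0]]' -1
python3 -m jog '[[0,0,1,0,0,0],[0,0,1,0,0,0],[-0.8,-0.6,1,0,0,0],[-1,-0.75,0,0,0,0],[-1,-0.75,0,0,0,0]]'
python3 -m jog '[[-1,-0.7,0,0,0,0],[-1,-0.7,0,0,0,0],[-1,-0.7,0,0,0,0],[0,0,0,0,0,0],[0,0,0,0,0,0]]'
python3 - <<'E'
from h import *
for n in('top','scene'):
    p,d=capture(n);np.savez(n+'2.npz',p=p,d=d);c=cloud(n,d)
    if n=='top':
        P=c[140:175,335:370].reshape(-1,3);P=P[(P[:,2]>.25)&(P[:,2]<.4)]
        print('knob',len(P),np.percentile(P[:,2],[5,50,95]),cv2.minAreaRect(P[P[:,2]>.285][:,:2].astype(np.float32)*1000))
        P0=c[165:230,340:420].reshape(-1,3)
        P=P0[(P0[:,2]>.05)&(P0[:,2]<.07)&((P0[:,0]<.49))]
        r=cv2.minAreaRect(P[:,:2].astype(np.float32)*1000);print(r,cv2.boxPoints(r))
    cv2.imwrite(f'pics/{n}2.png',cv2.resize(p[110:230,290:430,::-1],None,fx=5,fy=5,interpolation=cv2.INTER_CUBIC))
E
```

```text
t: 5.9
tool_pos: [0.5305, -0.2833, 0.4452]
eef_rot: [[0.813, 0.582, -0.001], [0.582, -0.813, -0.0], [-0.001, -0.001, -1.0]]
wrist_force: [5.3, -6.1, -10.3]
finger_gap: 0.434
gripper_force: 70.3
t: 6.4
tool_pos: [0.5295, -0.2824, 0.4482]
eef_rot: [[0.813, 0.583, 0.0], [0.583, -0.813, 0.0], [0.0, -0.0, -1.0]]
wrist_force: [-0.3, -0.4, -0.1]
finger_gap: 0.998
gripper_force: 0.0
t: 6.9
tool_pos: [0.4592, -0.3354, 0.5243]
eef_rot: [[0.812, 0.583, 0.002], [0.583, -0.812, -0.001], [0.001, 0.003, -1.0]]
wrist_force: [0.4, -0.2, 0.3]
finger_gap: 1.0
gripper_force: 0.0
t: 7.4
tool_pos: [0.3842, -0.3877, 0.5233]
eef_rot: [[0.814, 0.581, 0.001], [0.581, -0.814, 0.0], [0.001, 0.0, -1.0]]
wrist_force: [-0.1, -0.5, -0.3]
finger_gap: 1.0
gripper_force: 0.0
knob 488 [0.25568174 0.26256856 0.30591469] ((529.2106323242188, -283.6525573730469), (38.39486312866211, 37.68190383911133), 69.09999084472656)
((427.81475830078125, -359.7507629394531), (120.707763671875, 62.4692497253418), 35.204620361328125) [[ 360.49298 -369.02292]
 [ 396.5064  -420.06644]
 [ 495.13654 -350.4786 ]
 [ 459.1231  -299.4351 ]]
```

View pics/top2.png

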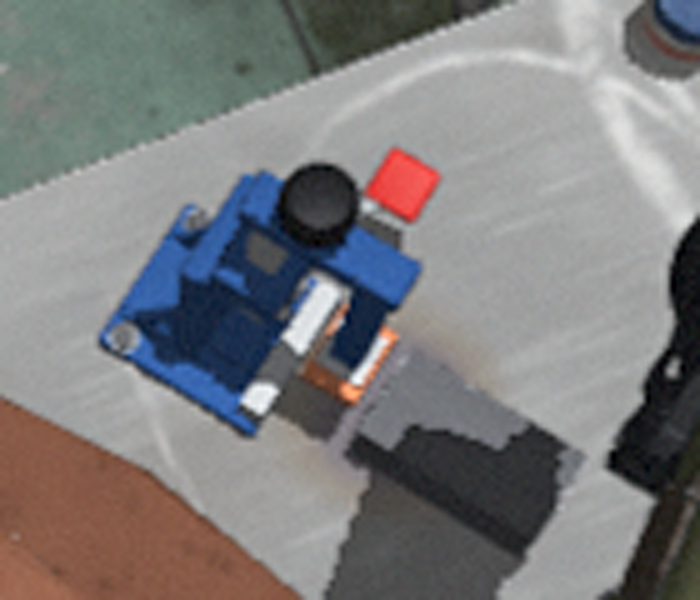

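The knob top is at z 0.306, so the head hangs on tooth 5 (about 0.060) and the shoe is at about 0.080. In the stand frame, the tube is 53 mm from home, 2.5 mm to the right and 0.5° off in yaw. I'll grip its sides near the near end.

```bash
python3 -m jog '[[0.5,0.25,-1,0,0,0],[0,0,-1,0,0,0],[0,0,-1,0,0,0],[0,0,-1,0,0,0],[0,0,-1,0,0,0]]'
python3 -m jog '[[0,0,-1,0,0,0],[0,0,-1,0,0,0],[0,0,-1,0,0,0],[0,0,-1,0,0,0],[0,0,0,0,0,0]]'
python3 -c "
from plant import *
s=status.sense();print(s['tool_pos'],s['eef_rot'])"
```

```text
t: 8.0
tool_pos: [0.3982, -0.3804, 0.3969]
eef_rot: [[0.812, 0.584, 0.0], [0.584, -0.812, 0.0], [0.0, 0.0, -1.0]]
wrist_force: [0.2, 0.1, 0.8]
finger_gap: 1.002
gripper_force: 0.0
t: 8.5
tool_pos: [0.3969, -0.3794, 0.2946]
eef_rot: [[0.812, 0.584, -0.005], [0.584, -0.812, 0.005], [-0.001, -0.007, -1.0]]
wrist_force: [-0.5, 0.7, 0.3]
finger_gap: 0.999
gripper_force: 0.0
[ 0.39685356 -0.3794233   0.29456028] [[ 0.8117315   0.58400909 -0.00503553]
 [ 0.58402984 -0.81171564  0.00518293]
 [-0.00106054 -0.00714805 -0.99997389]]
```

```bash
python3 -m jog '[[0,0,-1,0,0,0],[0,0,-1,0,0,0],[0,0,-1,0,0,0],[0,0,-0.9,0,0,0],[0,0,-0.5,0,0,0]]'
python3 -m jog '[[0,0,0,0,0,0],[0,0,0,0,0,0]]'
python3 -m jog '[[0,0,0,0,0,0],[0,0,0,0,0,0],[0,0,0,0,0,0],[0,0,0,0,0,0],[0,0,0,0,0,0]]' 1
```

```text
t: 9.0
tool_pos: [0.3978, -0.3809, 0.1874]
eef_rot: [[0.812, 0.583, -0.0], [0.583, -0.812, 0.001], [0.0, -0.001, -1.0]]
wrist_force: [0.1, -0.6, 0.1]
finger_gap: 1.002
gripper_force: 0.0
t: 9.2
tool_pos: [0.3979, -0.3816, 0.1889]
eef_rot: [[0.813, 0.583, 0.001], [0.583, -0.813, -0.001], [0.0, 0.001, -1.0]]
wrist_force: [0.4, -0.7, 0.1]
finger_gap: 0.999
gripper_force: 0.0
t: 9.7
tool_pos: [0.3975, -0.3816, 0.1894]
eef_rot: [[0.813, 0.583, 0.002], [0.583, -0.813, -0.001], [0.001, 0.002, -1.0]]
wrist_force: [-0.6, 1.6, 5.2]
finger_gap: 0.697
gripper_force: 66.6
```

```bash
python3 -m jog '[[0.2,0.18,0,0,0,0],[0.3,0.24,0,0,0,0],[0.36,0.28,0,0,0,0],[0.36,0.27,0,0,0,0],[0.2,0.16,0,0,0,0]]'
python3 -m jog '[[0,0,0,0,0,0],[0,0,0,0,0,0]]'
python3 - <<'E'
from h import *
p,d=capture('scene');cv2.imwrite('pics/scene3.png',cv2.resize(p[125:235,280:420,::-1],None,fx=5,fy=5,interpolation=cv2.INTER_CUBIC))
print(status.sense()['wrist_force'])
E
```

```text
t: 10.2
tool_pos: [0.4327, -0.354, 0.1894]
eef_rot: [[0.813, 0.582, -0.001], [0.582, -0.813, -0.004], [-0.003, 0.003, -1.0]]
wrist_force: [-5.3, -5.2, 5.7]
finger_gap: 0.689
gripper_force: 66.4
t: 10.4
tool_pos: [0.4332, -0.3538, 0.1894]
eef_rot: [[0.813, 0.583, 0.002], [0.583, -0.813, -0.002], [0.0, 0.003, -1.0]]
wrist_force: [-1.8, -1.1, 5.9]
finger_gap: 0.698
gripper_force: 66.5
[-1.52444511 -0.33894772  5.2284009 ]
```

View pics/scene3.png

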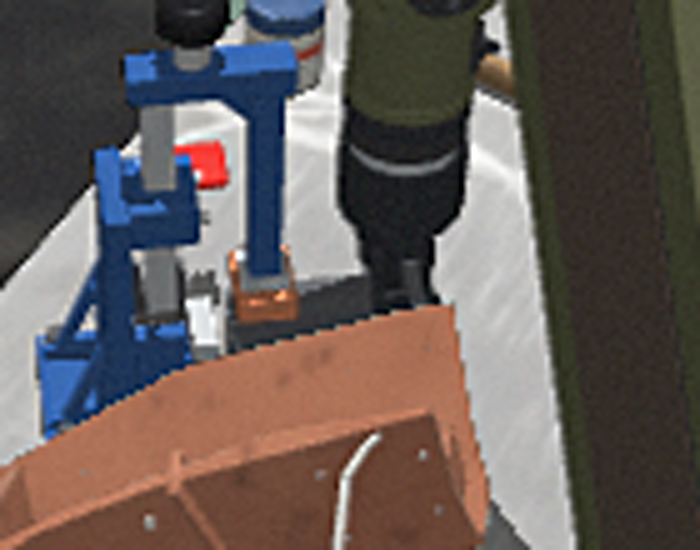

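The tube's far end is under the shoe at crop (265,300), with the head still up. About 8 mm remains, so I'll advance gently until contact.

```bash
python3 -m jog '[[0.03,0.05,0,0,0,0],[0.065,0.047,0,0,0,0],[0.065,0.047,0,0,0,0],[0,0,0,0,0,0]]'
python3 -m jog '[[0.05,0.035,0,0,0,0],[0,0,0,0,0,0]]'
python3 -m jog '[[0.05,0.035,0,0,0,0],[0,0,0,0,0,0]]'
```

```text
t: 10.85
tool_pos: [0.4364, -0.3507, 0.1895]
eef_rot: [[0.813, 0.582, -0.0], [0.582, -0.813, -0.004], [-0.002, 0.003, -1.0]]
wrist_force: [-4.3, -5.3, 5.6]
finger_gap: 0.694
gripper_force: 66.5
t: 11.05
tool_pos: [0.4375, -0.3499, 0.1894]
eef_rot: [[0.813, 0.582, -0.0], [0.582, -0.813, -0.004], [-0.003, 0.003, -1.0]]
wrist_force: [-4.3, -4.4, 6.7]
finger_gap: 0.698
gripper_force: 66.5
t: 11.25
tool_pos: [0.4387, -0.349, 0.1894]
eef_rot: [[0.813, 0.582, -0.001], [0.582, -0.813, -0.004], [-0.003, 0.003, -1.0]]
wrist_force: [-4.8, -4.4, 6.0]
finger_gap: 0.693
gripper_force: 66.5
```

```bash
python3 -m jog '[[0.05,0.035,0,0,0,0],[0,0,0,0,0,0]]'
python3 -m jog '[[0.05,0.035,0,0,0,0],[0,0,0,0,0,0]]'
python3 -m jog '[[0.05,0.035,0,0,0,0],[0,0,0,0,0,0]]'
```

```text
t: 11.45
tool_pos: [0.4392, -0.3486, 0.1895]
eef_rot: [[0.814, 0.581, -0.003], [0.581, -0.814, -0.006], [-0.006, 0.003, -1.0]]
wrist_force: [-8.0, -5.8, 7.1]
finger_gap: 0.698
gripper_force: 66.8
t: 11.65
tool_pos: [0.4395, -0.3481, 0.1896]
eef_rot: [[0.815, 0.58, -0.005], [0.58, -0.815, -0.007], [-0.008, 0.003, -1.0]]
wrist_force: [-12.3, -8.4, 9.8]
finger_gap: 0.695
gripper_force: 67.0
t: 11.85
tool_pos: [0.4399, -0.3476, 0.1894]
eef_rot: [[0.815, 0.579, -0.008], [0.579, -0.815, -0.008], [-0.011, 0.002, -1.0]]
wrist_force: [-13.7, -10.6, 9.4]
finger_gap: 0.696
gripper_force: 66.8
```

```bash
python3 -m jog '[[0.05,0.035,0,0,0,0],[0,0,0,0,0,0],[0,0,0,0,0,0]]'
python3 -c "
from plant import *
s=status.sense();print(s['wrist_force'],s['ft_torque'])"
python3 -m jog '[[0,0,0,0,0,0],[0,0,0,0,0,0],[0,0,0,0,0,0],[0,0,0,0,0,0]]' -1
python3 -m jog '[[-0.1,-0.07,1,0,0,0],[0,0,1,0,0,0],[0,0,1,0,0,0],[0,0,1,0,0,0],[-0.5,-0.35,1,0,0,0]]'
python3 -m jog '[[-1,-1,0.8,0,0,0],[-1,-1,0.8,0,0,0],[-1,-1,0.8,0,0,0],[0,0,0,0,0,0],[0,0,0,0,0,0]]'
python3 - <<'E'
from h import *
p,d=capture('top');np.savez('top4.npz',p=p,d=d);c=cloud('top',d)
cv2.imwrite('pics/top4.png',cv2.resize(p[120:230,300:440,::-1],None,fx=5,fy=5,interpolation=cv2.INTER_CUBIC))
P0=c[165:230,340:420].reshape(-1,3);P=P0[(P0[:,2]>.053)&(P0[:,2]<.067)]
a=np.radians(35.7);x=P[:,0]*np.cos(a)+P[:,1]*np.sin(a)-.2506;y=-P[:,0]*np.sin(a)+P[:,1]*np.cos(a)+.5396
k=(x<-.05)&(x>-.14)&(abs(y)<.05);x=x[k];y=y[k];print(len(x),np.percentile(x,[0,2]),y.min(),y.max())
for lo in np.arange(-.12,-.05,.015):
    q=y[(x>lo)&(x<lo+.015)];print(round(lo,3),len(q),q.min().round(4),q.max().round(4))
for lo in np.arange(-.03,.03,.012):
    q=x[(y>lo)&(y<lo+.012)];print('near end',round(lo,3),q.min().round(4))
E
```

```text
t: 12.15
tool_pos: [0.4402, -0.3473, 0.1895]
eef_rot: [[0.816, 0.578, -0.01], [0.578, -0.816, -0.01], [-0.014, 0.002, -1.0]]
wrist_force: [-17.2, -12.8, 11.6]
finger_gap: 0.694
gripper_force: 67.1
[-17.20666203 -12.80989267  11.57358441] [-1.81339027  2.77394528 -0.26693141]
t: 12.55
tool_pos: [0.4445, -0.344, 0.188]
eef_rot: [[0.812, 0.583, 0.001], [0.583, -0.812, 0.0], [0.0, 0.0, -1.0]]
wrist_force: [0.5, 0.6, -0.6]
finger_gap: 1.002
gripper_force: 0.0
t: 13.05
tool_pos: [0.4303, -0.354, 0.3139]
eef_rot: [[0.811, 0.585, 0.001], [0.585, -0.811, 0.0], [0.001, 0.0, -1.0]]
wrist_force: [0.1, -0.4, -0.4]
finger_gap: 1.001
gripper_force: 0.0
t: 13.55
tool_pos: [0.354, -0.4301, 0.3732]
eef_rot: [[0.814, 0.582, 0.001], [0.582, -0.814, -0.0], [0.001, 0.001, -1.0]]
wrist_force: [0.0, 0.2, -0.7]
finger_gap: 1.0
gripper_force: 0.0
502 [-0.12096735 -0.11958235] -0.030190989132974022 0.030781648332145806
-0.12 109 -0.0297 0.0305
-0.105 106 -0.03 0.0308
-0.09 105 -0.0296 0.0297
-0.075 106 -0.0295 0.0303
-0.06 70 -0.0302 0.0291
near end -0.03 -0.121
near end -0.018 -0.1206
near end -0.006 -0.1199
near end 0.006 -0.1206
near end 0.018 -0.1206
```

View pics/top4.png

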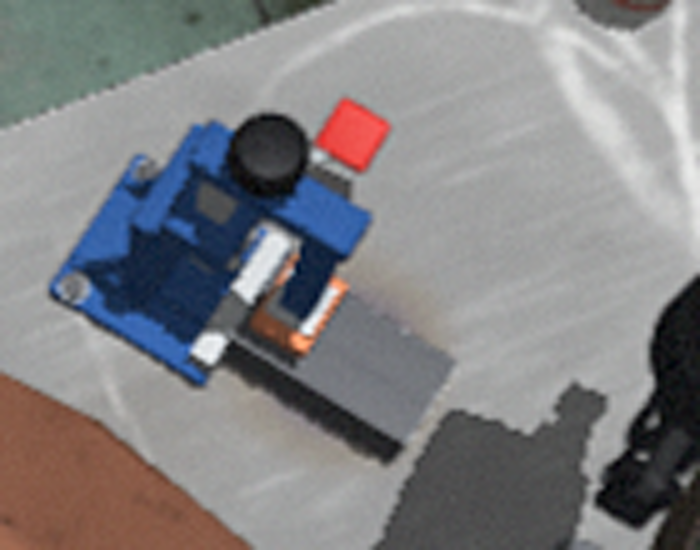

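The tube is home: its near end is at -0.1205, the sides are at ±0.030 and it lies straight, with the shoe above it. Next is the lever, with the fingers shut.

```bash
python3 -m jog '[[1,0.23,0,0,0,0],[1,0.23,0,0,0,0],[1,0.23,0,0,0,0],[1,0.23,0,0,0,0],[1,0.23,0,0,0,0]]' 1
python3 -m jog '[[1,0.23,0,0,0,0],[1,0.23,0,0,0,0],[1,0.23,0,0,0,0],[1,0.23,0,0,0,0],[0,0,0,0,0,0]]'
python3 -m jog '[[0,0,-0.8,0,0,0],[0,0,-1,0,0,0],[0,0,-0.8,0,0,0],[0,0,0,0,0,0],[0,0,0,0,0,0]]'
python3 - <<'E'
from h import *
p,d=capture('scene');cv2.imwrite('pics/scene5.png',cv2.resize(p[80:220,270:430,::-1],None,fx=4,fy=4,interpolation=cv2.INTER_CUBIC))
E
```

```text
t: 14.1
tool_pos: [0.4809, -0.399, 0.3714]
eef_rot: [[0.811, 0.584, -0.002], [0.584, -0.811, 0.002], [-0.0, -0.003, -1.0]]
wrist_force: [-0.3, 0.1, 0.0]
finger_gap: 0.144
gripper_force: 0.0
t: 14.6
tool_pos: [0.5827, -0.3751, 0.3706]
eef_rot: [[0.81, 0.587, -0.001], [0.587, -0.81, 0.002], [0.001, -0.002, -1.0]]
wrist_force: [0.9, -0.1, 0.7]
finger_gap: -0.002
gripper_force: 0.0
t: 15.1
tool_pos: [0.5789, -0.3771, 0.3073]
eef_rot: [[0.812, 0.583, -0.002], [0.583, -0.812, 0.001], [-0.001, -0.002, -1.0]]
wrist_force: [0.4, -0.5, 0.3]
finger_gap: 0.0
gripper_force: 0.0
```

View pics/scene5.png

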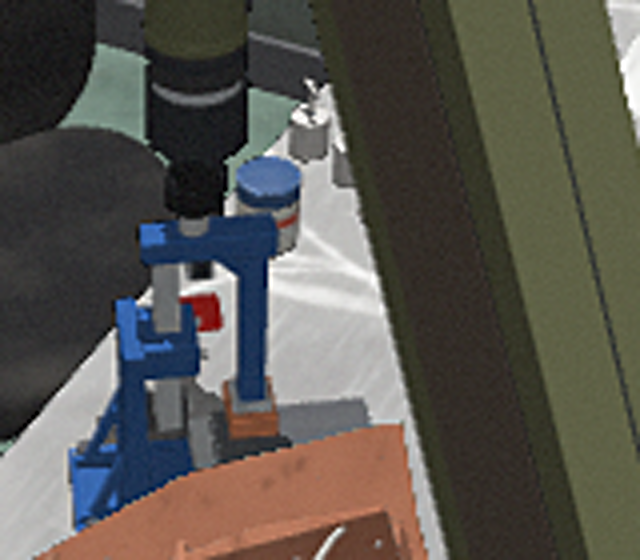

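The shut fingertips hang over the red pad at crop (200,280), and the arm is clear of the knob. I'll press straight down.

```bash
python3 -m jog '[[0,0,-0.6,0,0,0],[0,0,-0.6,0,0,0],[0,0,-0.3,0,0,0],[0,0,-0.2,0,0,0],[0,0,-0.2,0,0,0]]'
python3 -m jog '[[0,0,-0.15,0,0,0],[0,0,0,0,0,0],[0,0,0,0,0,0],[0,0,0,0,0,0],[0,0,0,0,0,0]]'
```

```text
t: 15.65
tool_pos: [0.5796, -0.3783, 0.2616]
eef_rot: [[0.813, 0.582, 0.002], [0.583, -0.813, -0.001], [0.001, 0.002, -1.0]]
wrist_force: [0.7, -2.1, 2.1]
finger_gap: 0.003
gripper_force: 1.2
t: 16.15
tool_pos: [0.5793, -0.3781, 0.2571]
eef_rot: [[0.813, 0.582, 0.001], [0.582, -0.813, -0.0], [0.0, 0.001, -1.0]]
wrist_force: [1.6, -1.3, 2.6]
finger_gap: 0.002
gripper_force: 1.5
```

Pressed 20 mm at 2.6 N. I'll hold a moment, lift off, retreat and verify.

```bash
python3 -m jog '[[0,0,-0.05,0,0,0],[0,0,0,0,0,0],[0,0,0,0,0,0],[0,0,0,0,0,0],[0,0,0,0,0,0]]'
python3 -m jog '[[0,0,0.4,0,0,0],[0,0,0.6,0,0,0],[0,0,1,0,0,0],[0,0,1,0,0,0],[0,0,1,0,0,0]]'
python3 -m jog '[[-0.7,-1,1,0,0,0],[-1,-0.8,0,0,0,0],[-1,-0.5,0,0,0,0],[-1,-0.2,0,0,0,0],[-1,-0.2,0,0,0,0]]'
python3 -m jog '[[-1,0,0,0,0,0],[-1,0,0,0,0,0],[-1,0,0,0,0,0],[0,0,0,0,0,0],[0,0,0,0,0,0]]'
python3 - <<'E'
from h import *
p,d=capture('top');c=cloud('top',d)
K=c[140:175,335:370].reshape(-1,3);K=K[(K[:,2]>.2)&(K[:,2]<.4)];print('knob top',np.percentile(K[:,2],[90,95]))
P0=c[165:230,340:420].reshape(-1,3);P=P0[(P0[:,2]>.053)&(P0[:,2]<.067)]
a=np.radians(35.7);x=P[:,0]*np.cos(a)+P[:,1]*np.sin(a)-.2506;y=-P[:,0]*np.sin(a)+P[:,1]*np.cos(a)+.5396
k=(x<-.05)&(x>-.14)&(abs(y)<.05);x=x[k];y=y[k];print(len(x),x.min(),y.min(),y.max())
r=(p[...,0]>150)&(p[...,1]<90)&(p[...,2]<90);r[:138]=0;r[156:]=0;r[:,:360]=0;r[:,381:]=0
print('pad z',np.median(c[r&(d>0)],0))
q,_=capture('scene');cv2.imwrite('pics/fin.png',np.hstack([cv2.resize(i[110:230,a:a+100,::-1],None,fx=4,fy=4,interpolation=cv2.INTER_CUBIC) for i,a in((p,310),(q,280))]))
E
```

```text
t: 16.65
tool_pos: [0.5792, -0.3781, 0.2555]
eef_rot: [[0.813, 0.582, 0.0], [0.582, -0.813, -0.0], [0.0, 0.0, -1.0]]
wrist_force: [1.6, -2.0, 3.8]
finger_gap: -0.003
gripper_force: 1.6
t: 17.15
tool_pos: [0.5781, -0.3772, 0.3556]
eef_rot: [[0.813, 0.583, -0.004], [0.583, -0.813, 0.003], [-0.001, -0.005, -1.0]]
wrist_force: [0.8, 0.3, 0.5]
finger_gap: 0.002
gripper_force: 0.0
t: 17.65
tool_pos: [0.4597, -0.445, 0.3797]
eef_rot: [[0.813, 0.582, -0.003], [0.582, -0.813, 0.003], [-0.001, -0.004, -1.0]]
wrist_force: [-0.4, 0.3, 1.2]
finger_gap: 0.002
gripper_force: 0.0
t: 18.15
tool_pos: [0.3859, -0.4449, 0.3803]
eef_rot: [[0.813, 0.582, -0.001], [0.582, -0.813, 0.002], [0.0, -0.002, -1.0]]
wrist_force: [0.2, 0.4, 0.5]
finger_gap: -0.0
gripper_force: 0.0
knob top [0.28491977 0.28592273]
502 -0.12089485340503434 -0.03043469819157152 0.030601769615300034
pad z [ 0.57807486 -0.37458049  0.09769797]
```

View pics/fin.png

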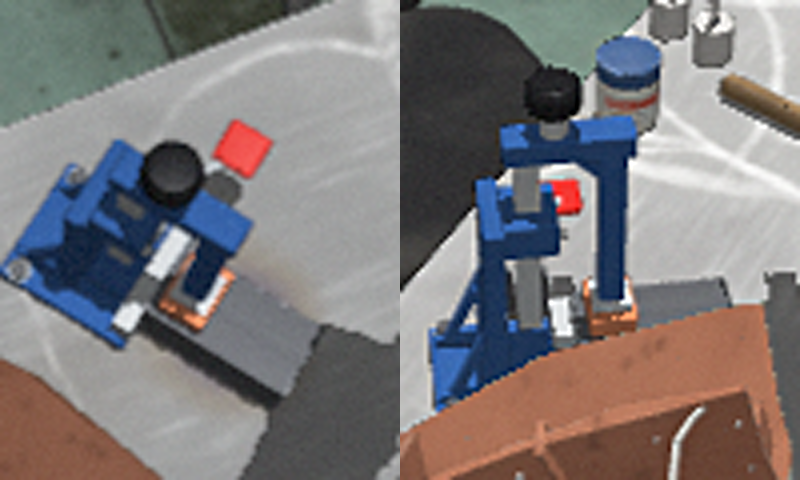

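The knob top is at 0.285, so the head is at 0.040 and the shoe rests on the tube at crop (200,300). The tube has not moved and the robot is clear.

```bash
python3 -c "
from plant import job
print(job.close_job())"
```

```text
the job is handed in; nothing more can be done
None
```

The job is handed in at about 18 s: I raised the head to tooth 5, slid the tube home against the stop (straight and centred), and pressed the lever until the shoe rested on the tube (head about 0.040), without moving the arm near the blank or plug.

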